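# Lift the cracked jar out from among the cans with the tongs

## Task

A cracked glass jar has turned up among the cans: get it off the ledge with the kitchen tongs, never touching the glass with the gripper or arm. Pick the tongs up by their black grips, close them gently on the jar where it stands, so that the cracked glass gets no hard squeeze or knock, and lift it upright, with no splinters tipped out, at least 10 cm clear of the ledge. Do not disturb the cans, mug or funnel, and finish while still holding the jar up in the tongs.

Things in the scene. Friction and masses are not known exactly. Their poses are not given: they have to be found in the camera images.
- tongs: Steel kitchen tongs, 240 mm long, 36 mm high, about 140 g, lying on their side: the arms open and close in the horizontal plane. Origin: underside, midway between the two black grips when open; x to the red tips, y to the left arm, z up; fixed to the left arm. Upright pivot pin at x = -105 mm, in a steel cap 27 mm across, with a wire ring behind. Centre of mass within 20 mm of the origin
- tongs_grip_left (a point): Middle of the outer face of the left black plastic grip sleeve, 18 mm above the tongs' underside, 105 mm from the pivot. Sleeves are 100 mm long, 24 mm high (6 to 30 mm above the underside) and at this point 59 mm apart over their outer faces when open, 32 mm when closed on the jar
- tongs_grip_right (a point): The same point on the right sleeve (hinged arm); the outer faces taper 0.06 rad, so they stand parallel when the tongs are about half closed; grip across the arms at the midpoint of the two
- tongs_tip_left (a point): Bottom of the V of the left red silicone tip, inside, mid-height (18 mm above the underside), 216 mm from the pivot. Each tip is a shallow upright V cup, 29 mm long, 36 mm high, 3 mm thick, down to the underside, that seats the jar's round side; 87 to 94 mm free between the cups' lips when open
- tongs_tip_right (a point): The same point on the right tip. Midway between the two is where the jar's axis belongs when the tongs close: they are 104 mm apart when open, 49 mm when closed on the jar
- tongs_jaw (a joint): Angle by which the tongs are closed: 0 open (a spring returns them), 0.26 on the jar, 0.39 rad empty and shut. About 6 N on each grip starts to close them, 10 N reaches the jar; half of any excess presses on each side of the jar (30 N on the grips: 10 N). 1 mm less across the grips is 2 mm less between the tips
- jar: Small amber glass jar with white crack lines and a chipped rim, no lid, standing upright: body 44 mm across up to 42 mm, neck 35 mm across, 59 mm high in all, 55 to 100 g. Origin: centre of its underside, z up. The glass breaks if each tong arm presses on it with more than about 25 N
- can_a: Dented empty drink can with blue bands, upright, leaning a little, 66 mm across, 115 mm high, 18 g, easily knocked over. Origin: centre of its underside
- can_b: Dented empty drink can with green bands, upright, leaning a little, 66 mm across, 115 mm high, 18 g, easily knocked over. Origin: centre of its underside
- mug: White ceramic mug, 82 mm across, 95 mm high, handle on its +y side. Origin: centre of its underside
- funnel: Stainless funnel standing upside down on its 125 mm mouth, 125 mm high. Origin: centre of its underside

How it is judged:
By the outcome, as a careful person would: the job done as asked, in the order asked, and still so for the second after the job is handed in, while the arm keeps its last pose, push and grip.
It also fails if it takes over 43 s, if anything falls off the work surface, if the arm or the gripper's body presses on something with over 40 N, if the wrist force passes 120 N, or if a joint passes its speed limit or range.

## Robot

A 7-joint arm with a two-finger parallel gripper is mounted at the origin on the work surface. World frame = base frame: x ahead of the robot, y to its left, z up, the work surface at z = 0. Lengths are in m, angles in rad, forces in N, time in s.
With the tool pointing down it reaches from about 0.425 to 0.875 m from the base axis. Payload 9.9 kg.
Tool frame: the origin (TCP) lies between the finger pads; the fingertips stand 8 mm ahead of it and the grasp point (between the pads) lies 11 mm behind it; x points along the fingers, y is the direction in which the jaws open and shut, and the axes are right-handed (so a half turn about x gives the same grasp; the last joint's range is limited). The gripper opens to 85 mm and grips with 20 to 120 N. Pads are 22 mm wide; open, the fingers measure 114 mm over their backs; the gripper's body (76 mm by 85 mm) begins 54 mm behind the grasp point. The pads swing forward as they close: fully open they stand 13 mm farther back than shut.
Start: joints at [-1.226, 0.576, 0.025, 1.437, -0.015, 1.129, -0.057], TCP at [0.281, 0.614, 0.239] pointing down, gripper open.
Joint ranges: [-2.76, 2.76], [-0.34, 2.15], [-1.52, 1.57], [0.19, 2.46], [-1.09, 4.23], [0.17, 1.99], [-2.82, 2.82]. Speed limits (rad/s): [2.22, 2.22, 3.01, 3.01, 3.14, 3.14, 3.14].

## Interface

Orientations are given as a rotation vector (axis times angle).
In Python, from bench import manip, snapshot, camera_info, order gives the robot as it stands.
- The arm moves only by the tool drive_tool, never from a script. Its argument "moves" is a list of rows, each a list of 2 entries, a list of its own where there are three numbers: the shift along the world's x, y, z in cm, then the turn, a rotation vector about the world's x, y, z in degrees. A call has 1 to 12 rows; each row shifts and turns the commanded pose from where the row before left it; what a row does not reach is not made up. A row lasts 1/10 s, in which the tool goes at most 50 mm and 8.59 degrees, less where a joint would pass 70% of its speed; a pose out of reach is approached as far as the arm can. A call with a gripper value outside its range is refused whole. "gripper" is the closure, from 0 (fully open) to 1 (shut), set as the call begins (left out, the last holds). The fingers move at their own pace and stop on an object; the grip force is fixed at half the most. Time passes only in rows, so rows that do not move let the fingers close. It gives the time, the measured TCP pose, the force and the opening at its end, in the units of the state.
- manip.get_state(): the state, without advancing time (a new reading comes with each control period).
- snapshot(name): name is "scene" or "top"; returns (picture, depth): 480x640x3 uint8, red, green, blue; 480x640 float32, m along the optical axis (not along the pixel's ray), 0 where there is no reading.
- camera_info(name): a dict with "mtx" (3x3 intrinsics, pixels), "dist" ([k1, k2, p1, p2, k3] as OpenCV has them; the pictures are not rectified), "R" (3x3) and "t" (3): a world point X has camera coordinates R X + t. Camera axes: x right, y down, z forward; pixel columns grow to the right and rows downward; lengths in m; the calibration is good to about 2 mm. A picture is of the moment at which its call begins. camera_info takes no time and is no camera call.
- order.sign_off(): hands the job in, once; it reports no verdict.
The state is a dict: "time": time; "joints": joint angles; "dq": joint speeds; "effort": joint torques, N m; "eef_pos": TCP position; "eef_rot": TCP orientation; "ft_force": force on the tool from outside, world axes, zero at the start; "torque": the same for the moment, N m; "opening": opening from 0.0 (shut) to 1.0 (fully open).
Only numpy, scipy, OpenCV 4.12 (cv2) and the standard library are available. Lean on these libraries where they do the work, as an engineer would, in place of code of your own. Each camera call takes 0.05 s, during which the arm holds its last target. There are 200 camera calls.

## Working session

There is one attempt and no reset: what is moved stays moved. The work goes in short steps, Python scripts to look and compute and a tool call to move; the robot and the scene stay as the last step left them, time stands still between calls to the robot, and variables do not carry over. Pictures are saved under pics/ and viewed, about 8 in all and at most 12, crops included, and the job is handed in when it is done.

Besides the shell and the picture viewer there is one more tool, called after "Request:" as name([rows], argument=value, ...), one row to a line, values as JSON. drive_tool: Moves the arm, as the interface text tells. Its arguments: {"type":"object","properties":{"moves":{"type":"array","items":{"type":"array"}},"gripper":{"type":"number"}},"required":["moves"]}

```bash
mkdir -p pics; ls; cat > h.py <<'E'
import numpy as np, cv2
from bench import manip, snapshot, camera_info, order
def cloud(name,depth):
    c=camera_info(name);K=np.array(c["mtx"],float);d=np.array(c["dist"],float);R=np.array(c["R"]);t=np.array(c["t"])
    v,u=np.mgrid[0:480,0:640]
    p=cv2.undistortPoints(np.stack([u.ravel(),v.ravel()],1).astype(np.float64).reshape(-1,1,2),K,d).reshape(480,640,2)
    X=np.dstack([p,np.ones((480,640))])*depth[...,None]
    return (X-t)@R   # world points
def proj(name,P):
    c=camera_info(name);rv,_=cv2.Rodrigues(np.array(c["R"],float))
    return cv2.projectPoints(np.array(P,float).reshape(-1,1,3),rv,np.array(c["t"],float),np.array(c["mtx"],float),np.array(c["dist"],float))[0].reshape(-1,2)
E
python3 - <<'E'
from h import *
for n in("scene","top"):
    p,d=snapshot(n);cv2.imwrite(f"pics/{n}0.png",p[...,::-1]);np.savez(f"{n}0.npz",p=p,d=d)
    c=camera_info(n);print(n,-np.array(c["R"]).T@np.array(c["t"]),c["mtx"][0][0])
s=manip.get_state();print(s)
E
```

```text
pics
scene [1.03899817 0.55608414 0.91226753] 525.2703115253513
top [ 0.40348759 -0.04115643  0.88757815] 445.1180221120489
{'time': 0.1, 'joints': array([-1.22577862,  0.57645782,  0.02481896,  1.43782238, -0.01498088,
        1.12901593, -0.05649903]), 'dq': array([-1.28349935e-04, -2.91412263e-04, -2.48425878e-04, -2.06213255e-03,
       -7.16830279e-04,  3.51532774e-06,  1.96404334e-04]), 'effort': array([ 5.94771118e-03, -7.67301106e+01,  2.25828409e+00, -2.86602366e+01,
        1.59826601e-02,  8.53707839e-03,  4.15506213e-05]), 'eef_pos': array([0.28047986, 0.61352829, 0.23852225]), 'eef_rot': array([ 0.3351    ,  1.54475791, -0.33747025]), 'ft_force': array([ 0.3827579 , -0.64328689, -1.6693043 ]), 'torque': array([ 0.02260264, -0.04604336,  0.00687583]), 'opening': 1.0027993918668487}
```

View pics/scene0.png

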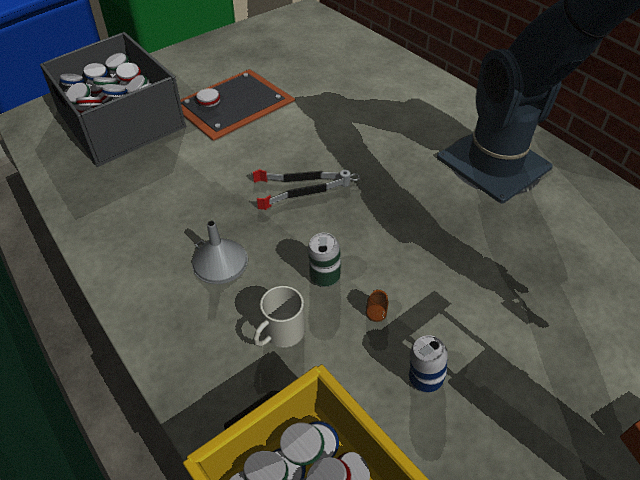

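View pics/top0.png

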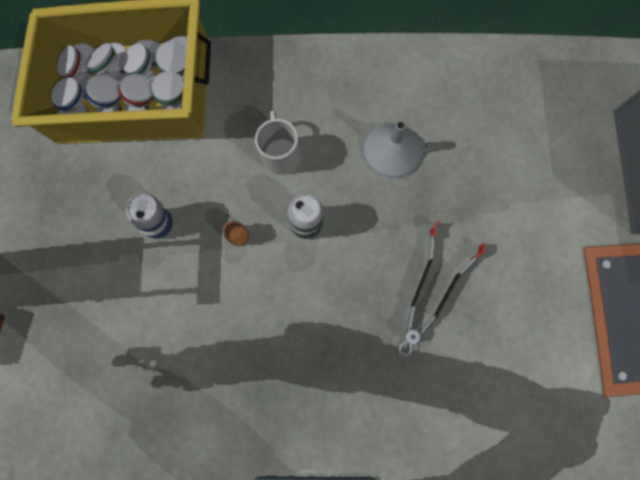

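The scene view shows the tongs at about (255–355, 170–205), the jar at (377,305), can_a at (428,362) and can_b at (324,258). In the top view the jar is at (236,233), between can_a (148,215) and can_b (305,215). The tongs' pivot is at (413,337) and the tips are at (434,231) and (481,249).

```bash
cat > m.py <<'E'
from h import *
for n in("top","scene"):
    z=np.load(n+"0.npz");p=z["p"].astype(int);W=cloud(n,z["d"]);hsv=cv2.cvtColor(z["p"],cv2.COLOR_RGB2HSV)
    print(n)
    def rep(l,m):
        q=W[m]; 
        if len(q): print(l,len(q),"med",np.median(q,0).round(4),"min",np.percentile(q,2,axis=0).round(3),"max",np.percentile(q,98,axis=0).round(3))
    ok=z["d"]>0
    box=lambda x0,x1,y0,y1,z0=.008,z1=.2:ok&(W[...,0]>x0)&(W[...,0]<x1)&(W[...,1]>y0)&(W[...,1]<y1)&(W[...,2]>z0)&(W[...,2]<z1)
    H,S,V=[hsv[...,i].astype(int) for i in range(3)]
    red=((H<6)|(H>174))&(S>150)&(V>60)&box(.2,.65,-.5,-.15,.005,.06)
    k,lab,st,ce=cv2.connectedComponentsWithStats(red.astype(np.uint8))
    for i in range(1,k):
        if st[i,4]>8: rep("red %s"%ce[i].round(1),lab==i)
    jar=(H>3)&(H<20)&(S>120)&box(.25,.65,-.05,.25)
    rep("jar",jar);rep("jartop",jar&(W[...,2]>.05))
    # tall objects
    m=box(.25,.8,-.3,.4,.03,.2)
    k,lab,st,ce=cv2.connectedComponentsWithStats(m.astype(np.uint8))
    for i in range(1,k):
        if st[i,4]>60: rep("obj %s"%ce[i].round(0),lab==i)
    t=box(.1,.6,-.5,-.12,.012,.06)
    rep("tongs",t); rep("tongs dark",t&(V<55)&(S<120)); 
    rep("table",ok&(abs(W[...,2])<.02)&(abs(W[...,0]-.4)<.2)&(abs(W[...,1])<.3))
E
python3 m.py
python3 - <<'E'
from h import *
z=np.load("top0.npz");a=cv2.resize(z["p"][180:370,380:510],None,fx=3,fy=3,interpolation=cv2.INTER_CUBIC)
b=cv2.resize(z["p"][180:260,110:340],None,fx=1.7,fy=1.7)
c=np.zeros((570,790,3),np.uint8);c[:a.shape[0],:a.shape[1]]=a;c[:b.shape[0],395:395+min(395,b.shape[1])]=b[:,:395]
cv2.imwrite("pics/c1.png",c[...,::-1])
E
```

```text
top
red [432.7 230.7] 18 med [ 0.5828 -0.2355  0.0309] min [ 0.577 -0.237  0.013] max [ 0.586 -0.235  0.035]
red [481.2 249.3] 40 med [ 0.5452 -0.3311  0.0279] min [ 0.534 -0.334  0.01 ] max [ 0.554 -0.322  0.036]
jar 278 med [0.5745 0.1482 0.0429] min [0.56  0.133 0.009] max [0.599 0.174 0.059]
jartop 83 med [0.5764 0.1573 0.0563] min [0.562 0.137 0.05 ] max [0.596 0.171 0.06 ]
obj [153. 121.] 1965 med [0.7949 0.314  0.0899] min [0.781 0.232 0.033] max [0.798 0.397 0.132]
obj [277. 143.] 1258 med [0.7573 0.0698 0.0708] min [0.711 0.029 0.032] max [0.789 0.106 0.095]
obj [394. 144.] 1312 med [ 0.7518 -0.1591  0.0478] min [ 0.723 -0.201  0.031] max [ 0.792 -0.125  0.124]
obj [147. 215.] 1360 med [0.6027 0.3089 0.1042] min [0.576 0.287 0.034] max [0.637 0.341 0.113]
obj [305. 215.] 1226 med [0.5958 0.0111 0.1069] min [ 0.572 -0.019  0.038] max [0.632 0.041 0.113]
obj [235. 232.] 271 med [0.5748 0.1486 0.046 ] min [0.559 0.133 0.031] max [0.598 0.173 0.06 ]
obj [412. 336.] 155 med [ 0.3791 -0.187   0.035 ] min [ 0.366 -0.199  0.031] max [ 0.388 -0.175  0.039]
tongs 988 med [ 0.4525 -0.2
[... 1022 characters left out ...]
   0.033] max [0.637 0.049 0.116]
obj [282. 312.] 1678 med [0.7513 0.074  0.0703] min [0.714 0.033 0.032] max [0.791 0.112 0.098]
obj [377. 302.] 385 med [0.585  0.1603 0.0463] min [0.561 0.138 0.031] max [0.601 0.178 0.062]
obj [428. 361.] 1660 med [0.6237 0.3305 0.1054] min [0.589 0.294 0.033] max [0.643 0.357 0.116]
obj [356. 414.] 1596 med [0.7942 0.3392 0.1323] min [0.782 0.236 0.041] max [0.8   0.398 0.136]
tongs 1291 med [ 0.474  -0.2299  0.024 ] min [ 0.366 -0.33   0.013] max [ 0.594 -0.173  0.039]
tongs dark 520 med [ 0.4674 -0.223   0.0234] min [ 0.384 -0.28   0.013] max [ 0.522 -0.187  0.034]
table 29296 med [0.4073 0.0584 0.0018] min [ 0.209 -0.282 -0.002] max [0.592 0.29  0.007]
```

View pics/c1.png

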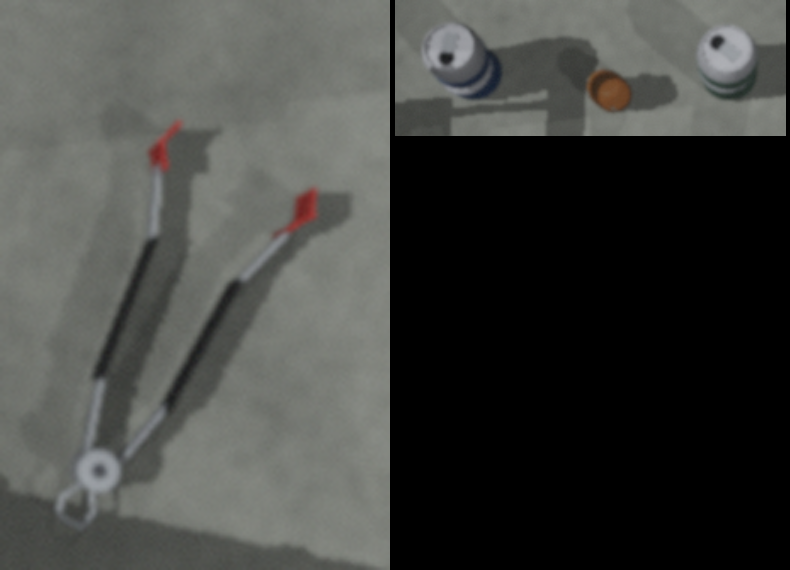

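```bash
python3 - <<'E'
from h import *
from scipy.spatial.transform import Rotation as R
M=R.from_rotvec([0.3351,1.54475791,-0.33747025]).as_matrix();print(M.round(4));print("y yaw",np.degrees(np.arctan2(M[1,1],M[0,1])),"azimuth",np.degrees(np.arctan2(.6135,.2805)))
E
```

```text
[[-6.000e-04  4.157e-01  9.095e-01]
 [-1.400e-03  9.095e-01 -4.157e-01]
 [-1.000e+00 -1.500e-03  1.000e-04]]
y yaw 65.43430481906081 azimuth 65.42951812416385
```

Request:
drive_tool([
  [[2,-3.6,0],[0,0,0]],
  [[2,-3.6,0],[0,0,0]],
  [[2,-3.6,0],[0,0,0]],
  [[2,-3.6,0],[0,0,0]],
  [[2,-3.6,0],[0,0,0]],
  [[2,-3.6,0],[0,0,0]],
  [[2,-3.6,0],[0,0,0]],
  [[2,-3.6,0],[0,0,0]],
  [[2,-3.6,0],[0,0,0]],
  [[2,-3.6,0],[0,0,0]],
  [[2,-3.6,0],[0,0,0]],
  [[2,-3.6,0],[0,0,0]],
])

```text
time: 1.3
eef_pos: [0.5211, 0.1803, 0.2391]
eef_rot: [0.336, 1.545, -0.336]
ft_force: [0.9, 0.5, -0.0]
opening: 1.001
```

Request:
drive_tool([
  [[-0.4,-3.5,0],[0,0,0]],
  [[-0.4,-3.5,0],[0,0,0]],
  [[-0.4,-3.5,0],[0,0,0]],
  [[-0.4,-3.5,0],[0,0,0]],
  [[-0.4,-3.5,0],[0,0,-0.5]],
  [[-0.4,-3.5,0],[0,0,-0.5]],
  [[-0.4,-3.5,0],[0,0,-0.5]],
  [[-0.4,-3.5,-1],[0,0,-0.5]],
  [[-0.4,-3.5,-2],[0,0,-0.5]],
  [[-0.4,-3.5,-2],[0,0,-0.5]],
  [[-0.4,-3.5,-2],[0,0,0]],
  [[-0.4,-3.1,-2],[0,0,0]],
])

```text
time: 2.5
eef_pos: [0.4721, -0.2358, 0.1484]
eef_rot: [0.377, 1.538, -0.378]
ft_force: [0.2, 0.5, 1.0]
opening: 1.002
```

Request:
drive_tool([
  [[0,0,0],[0,0,0]],
  [[0,0,0],[0,0,0]],
])

```text
time: 2.7
eef_pos: [0.472, -0.2344, 0.1487]
eef_rot: [0.379, 1.539, -0.379]
ft_force: [-0.1, 0.8, 0.1]
opening: 0.997
```

```bash
python3 - <<'E'
from h import *
from scipy.spatial.transform import Rotation as R
s=manip.get_state();print({k:np.round(s[k],4) for k in("time","joints","eef_pos","eef_rot","opening")})
ims=[]
for n in("scene","top"):
    p,d=snapshot(n);np.savez(f"{n}1.npz",p=p,d=d)
    t=s["eef_pos"];u,v=proj(n,[[.47,-.235,.05]])[0].astype(int)
    u0=np.clip(u-100,0,440);v0=np.clip(v-110,0,260)
    ims.append(cv2.resize(p[v0:v0+220,u0:u0+200],None,fx=2,fy=2));print(n,u0,v0)
cv2.imwrite("pics/c2.png",np.hstack(ims)[...,::-1])
E
```

```text
{'time': np.float64(2.7), 'joints': array([ 0.2525,  0.4714,  0.1733,  1.9459, -0.117 ,  0.7355,  1.5821]), 'eef_pos': array([ 0.472 , -0.2344,  0.1487]), 'eef_rot': array([ 0.3789,  1.5391, -0.3786]), 'opening': np.float64(0.9972)}
scene 203 63
top 337 176
```

View pics/c2.png

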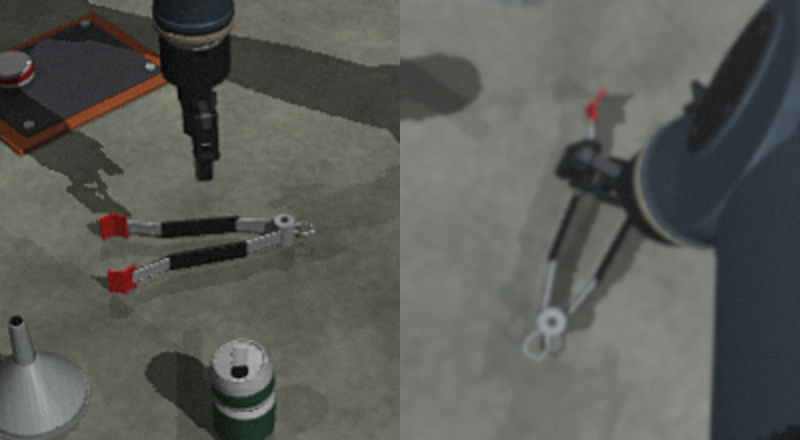

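The picture shows the gripper above the tongs with its jaws spanning both sleeves. The tongs have not moved. I'll descend next.

Request:
drive_tool([
  [[0,0,-3],[0,0,0]],
  [[0,0,-3],[0,0,0]],
  [[0,0,-3],[0,0,0]],
  [[0,0,-2],[0,0,0]],
  [[0,0,-1],[0,0,0]],
  [[0,0,-0.8],[0,0,0]],
  [[0,0,-0.6],[0,0,0]],
  [[0,0,0],[0,0,0]],
], gripper=0)

```text
time: 3.6
eef_pos: [0.4729, -0.2339, 0.0154]
eef_rot: [0.377, 1.538, -0.377]
ft_force: [-0.2, 0.6, -0.4]
opening: 0.999
```

```bash
python3 - <<'E'
from h import *
s=manip.get_state();print({k:np.round(s[k],4) for k in("time","joints","eef_pos","eef_rot","ft_force","opening")})
p,d=snapshot("scene");np.savez("scene2.npz",p=p,d=d)
cv2.imwrite("pics/c3.png",cv2.resize(p[120:240,230:390],None,fx=4,fy=4)[...,::-1])
E
```

```text
{'time': np.float64(3.6), 'joints': array([ 0.2997,  0.6788,  0.1076,  2.0518, -0.1667,  0.4188,  1.6261]), 'eef_pos': array([ 0.4729, -0.2339,  0.0154]), 'eef_rot': array([ 0.3769,  1.5375, -0.3769]), 'ft_force': array([-0.1508,  0.6359, -0.388 ]), 'opening': np.float64(0.9987)}
```

View pics/c3.png

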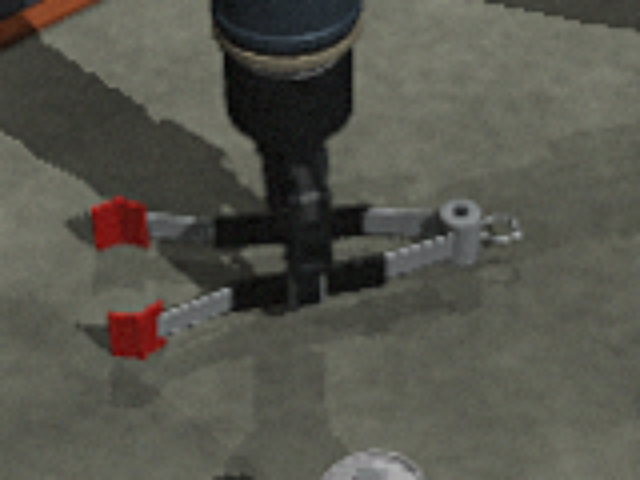

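The fingers straddle both sleeves near mid-sleeve, with the left finger at (300,280) and the right at (295,230). I'll drop 4 mm and close lightly in steps.

Request:
drive_tool([
  [[0,0,-0.4],[0,0,0]],
  [[0,0,0],[0,0,0]],
  [[0,0,0],[0,0,0]],
  [[0,0,0],[0,0,0]],
], gripper=0.3)

```text
time: 4.05
eef_pos: [0.4729, -0.2342, 0.0116]
eef_rot: [0.377, 1.537, -0.377]
ft_force: [0.1, 0.4, 3.0]
opening: 0.701
```

Request:
drive_tool([
  [[0,0,0],[0,0,0]],
  [[0,0,0],[0,0,0]],
  [[0,0,0],[0,0,0]],
], gripper=0.36)

```text
time: 4.35
eef_pos: [0.4733, -0.2343, 0.012]
eef_rot: [0.377, 1.536, -0.377]
ft_force: [-0.2, 0.4, 7.5]
opening: 0.643
```

Request:
drive_tool([
  [[0,0,0],[0,0,0]],
  [[0,0,0],[0,0,0]],
  [[0,0,0],[0,0,0]],
], gripper=0.4)

```text
time: 4.65
eef_pos: [0.4735, -0.2343, 0.0122]
eef_rot: [0.377, 1.536, -0.377]
ft_force: [0.3, 1.2, 11.0]
opening: 0.601
```

```bash
cat > s.py <<'E'
from h import *
import sys
s=manip.get_state();print({k:np.round(s[k],4) for k in("time","joints","eef_pos","eef_rot","ft_force","torque","opening")})
# tips
for n in("scene","top"):
    p,d=snapshot(n);np.savez(f"{n}_{sys.argv[1]}.npz",p=p,d=d)
    W=cloud(n,d);h=cv2.cvtColor(p,cv2.COLOR_RGB2HSV).astype(int)
    q=(d>0)&(W[...,0]>.3)&(W[...,0]<.7)&(W[...,1]>-.42)&(W[...,1]<.28)&(W[...,2]<.35)
    red=((h[...,0]<5)|(h[...,0]>174))&(h[...,1]>170)&(h[...,2]>60)&q
    k,lab,st,ce=cv2.connectedComponentsWithStats(red.astype(np.uint8))
    for i in range(1,k):
        if st[i,4]>8: Q=W[lab==i];print(n,"red",ce[i].round(1),st[i,4],Q.mean(0).round(4),"min",Q.min(0).round(3),"max",Q.max(0).round(3))
    pp=q&(W[...,0]<.6)&(h[...,0]>=6)&(h[...,0]<20)&(h[...,1]>120)&(W[...,2]>.008)
    k,lab,st,ce=cv2.connectedComponentsWithStats(pp.astype(np.uint8))
    for i in range(1,k):
        if st[i,4]>60: Q=W[lab==i];print(n,"amber",ce[i].round(1),st[i,4],Q.mean(0).round(4),"min",Q.min(0).round(3),"max",Q.max(0).round(3))
if len(sys.argv)>2:
    n=sys.argv[2];u,v,w,hh=map(int,sys.argv[3:7]);p=np.load(f"{n}_{sys.argv[1]}.npz")["p"];f=min(800/w,600/hh)
    cv2.imwrite(f"pics/{sys.argv[1]}.png",cv2.resize(p[v:v+hh,u:u+w],None,fx=f,fy=f)[...,::-1])
E
python3 s.py g1
```

```text
{'time': np.float64(4.65), 'joints': array([ 0.3016,  0.6842,  0.1053,  2.0531, -0.1678,  0.4101,  1.6272]), 'eef_pos': array([ 0.4735, -0.2343,  0.0122]), 'eef_rot': array([ 0.3768,  1.5356, -0.377 ]), 'ft_force': array([ 0.2942,  1.211 , 10.9553]), 'torque': array([ 0.2477, -0.0489,  0.1736]), 'opening': np.float64(0.6014)}
scene red [259.  178.6] 136 [ 0.548  -0.3183  0.0197] min [ 0.53  -0.358 -0.001] max [ 0.564 -0.304  0.04 ]
scene red [262.7 201.4] 134 [ 0.5871 -0.2433  0.0205] min [ 0.568 -0.259  0.001] max [ 0.599 -0.235  0.039]
scene amber [378.  304.3] 462 [0.5812 0.1605 0.0399] min [0.558 0.136 0.008] max [0.6   0.179 0.063]
top amber [236.6 234. ] 257 [0.5754 0.1494 0.0414] min [0.559 0.132 0.009] max [0.599 0.174 0.06 ]
```

Request:
drive_tool([
  [[0,0,0.3],[0,0,0]],
  [[0,0,0.5],[0,0,0]],
  [[0,0,1],[0,0,0]],
  [[0,0,1.5],[0,0,0]],
  [[0,0,2],[0,0,0]],
  [[0,0,2.5],[0,0,0]],
  [[0,0,2.5],[0,0,0]],
  [[0,0,2],[0,0,0]],
  [[0,0,1.5],[0,0,0]],
  [[0,0,1],[0,0,0]],
  [[0,0,0],[0,0,0]],
  [[0,0,0],[0,0,0]],
])

```text
time: 5.95
eef_pos: [0.4724, -0.2339, 0.159]
eef_rot: [0.377, 1.538, -0.377]
ft_force: [-1.1, 0.0, -0.6]
opening: 0.602
```

```bash
python3 s.py g2 scene 180 60 240 180
```

```text
{'time': np.float64(5.95), 'joints': array([ 0.2458,  0.4574,  0.1806,  1.9353, -0.1155,  0.7592,  1.5819]), 'eef_pos': array([ 0.4724, -0.2339,  0.159 ]), 'eef_rot': array([ 0.3773,  1.5381, -0.3771]), 'ft_force': array([-1.1149,  0.0442, -0.5538]), 'torque': array([-0.0189, -0.0393,  0.0326]), 'opening': np.float64(0.6025)}
scene red [254.2 131.8] 183 [ 0.547  -0.3172  0.1669] min [ 0.533 -0.326  0.147] max [ 0.564 -0.304  0.186]
scene red [257.6 154. ] 172 [ 0.5868 -0.2425  0.1684] min [ 0.569 -0.255  0.149] max [ 0.599 -0.235  0.186]
scene amber [377.9 304.4] 467 [0.5815 0.1605 0.0399] min [0.56  0.135 0.008] max [0.6   0.18  0.064]
top red [454.1 214.2] 12 [ 0.5809 -0.2408  0.1684] min [ 0.577 -0.241  0.157] max [ 0.585 -0.24   0.176]
top amber [236.3 233.7] 268 [0.5762 0.1503 0.0405] min [0.559 0.132 0.008] max [0.6   0.174 0.06 ]
```

View pics/g2.png

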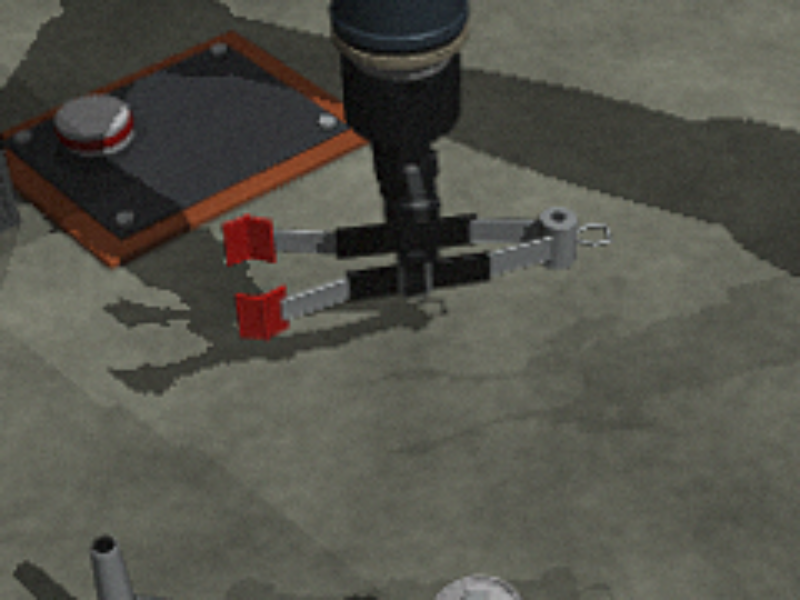

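The tongs are held level: tips and TCP rose equally (147 mm), and the cups sit at (250,240) and (260,312) in the crop. I'll carry them to a pose behind the jar, turning 35°.

Request:
drive_tool([
  [[0,0.5,0.5],[0,0,1]],
  [[0,1.2,1],[0,0,2]],
  [[0,2,1],[0,0,2]],
  [[-0.3,2.5,0.5],[0,0,2]],
  [[-0.3,2.5,0],[0,0,2]],
  [[-0.3,2.5,0],[0,0,2]],
  [[-0.3,2.5,0],[0,0,2]],
  [[-0.3,2.5,0],[0,0,2]],
  [[-0.3,2.5,0],[0,0,2]],
  [[-0.3,2.5,0],[0,0,2]],
  [[-0.3,2.5,0],[0,0,2]],
  [[-0.3,2.5,0],[0,0,2]],
])

```text
time: 7.25
eef_pos: [0.4451, 0.0297, 0.1899]
eef_rot: [0.06, 1.569, -0.059]
ft_force: [-0.8, -0.4, -1.1]
opening: 0.596
```

Request:
drive_tool([
  [[-0.3,2.5,0],[0,0,2]],
  [[-0.3,2.5,0],[0,0,2]],
  [[-0.3,2.2,0],[0,0,2]],
  [[-0.3,1.6,0],[0,0,2]],
  [[-0.3,1.2,0],[0,0,2]],
  [[-0.3,0.6,0],[0,0,2]],
  [[-0.3,0,0],[0,0,0]],
  [[0,0,0],[0,0,0]],
])

```text
time: 8.05
eef_pos: [0.4242, 0.1331, 0.1893]
eef_rot: [-0.102, 1.569, 0.101]
ft_force: [0.4, 0.1, -1.5]
opening: 0.602
```

```bash
python3 s.py g3
```

```text
{'time': np.float64(8.05), 'joints': array([-0.3761,  0.3013, -0.0437,  2.0847,  0.0194,  0.7566,  1.2675]), 'eef_pos': array([0.4242, 0.1331, 0.1893]), 'eef_rot': array([-0.1015,  1.5689,  0.1007]), 'ft_force': array([ 0.4265,  0.0745, -1.4578]), 'torque': array([-0.0286,  0.0205,  0.0221]), 'opening': np.float64(0.6022)}
scene red [386.  223.5] 158 [0.5307 0.108  0.1993] min [0.515 0.101 0.179] max [0.551 0.113 0.218]
scene red [419.2 249.5] 131 [0.5281 0.1922 0.2002] min [0.508 0.182 0.18 ] max [0.541 0.197 0.217]
scene amber [377.9 304.3] 467 [0.5814 0.1603 0.0398] min [0.559 0.135 0.008] max [0.6   0.179 0.064]
top red [242.3 239. ] 12 [0.5329 0.102  0.211 ] min [0.528 0.099 0.207] max [0.538 0.104 0.214]
top red [189.5 244.2] 28 [0.5266 0.1881 0.2033] min [0.516 0.184 0.192] max [0.536 0.19  0.211]
top amber [231.6 233.5] 148 [0.576  0.1587 0.0443] min [0.559 0.141 0.008] max [0.6   0.175 0.06 ]
top amber [243.4 231.3] 65 [0.5729 0.1281 0.0796] min [0.536 0.099 0.011] max [0.594 0.146 0.214]
```

Request:
drive_tool([
  [[0,0.25,-0.5],[0,0,0]],
  [[0,0,-1.5],[0,0,0]],
  [[0,0,-2],[0,0,0]],
  [[0,0,-2],[0,0,0]],
  [[0,0,-2],[0,0,0]],
  [[0,0,-2],[0,0,0]],
  [[0,0,-1.5],[0,0,0]],
  [[0,0,-1],[0,0,0]],
  [[0,0,-0.5],[0,0,0]],
  [[0,0,0],[0,0,0]],
])

```text
time: 9.15
eef_pos: [0.4246, 0.1362, 0.0589]
eef_rot: [-0.102, 1.569, 0.101]
ft_force: [-0.0, -0.3, -1.0]
opening: 0.603
```

```bash
python3 s.py g4 top 100 160 280 180
```

```text
{'time': np.float64(9.15), 'joints': array([-0.3913,  0.5266, -0.035 ,  2.2251,  0.0463,  0.3913,  1.2358]), 'eef_pos': array([0.4246, 0.1362, 0.0589]), 'eef_rot': array([-0.1019,  1.5691,  0.1014]), 'ft_force': array([-0.0273, -0.322 , -1.0202]), 'torque': array([ 0.0099, -0.0159, -0.0491]), 'opening': np.float64(0.6026)}
scene red [381.1 268. ] 126 [0.5311 0.1115 0.0692] min [0.517 0.105 0.046] max [0.552 0.117 0.088]
scene red [411.1 292.7] 101 [0.5278 0.1953 0.0709] min [0.486 0.156 0.001] max [0.54  0.2   0.087]
scene amber [377.9 304.4] 471 [0.5814 0.1604 0.0398] min [0.559 0.136 0.008] max [0.6   0.179 0.064]
top amber [236.4 233.9] 265 [0.5754 0.1498 0.0418] min [0.559 0.132 0.009] max [0.6   0.174 0.061]
```

View pics/g4.png

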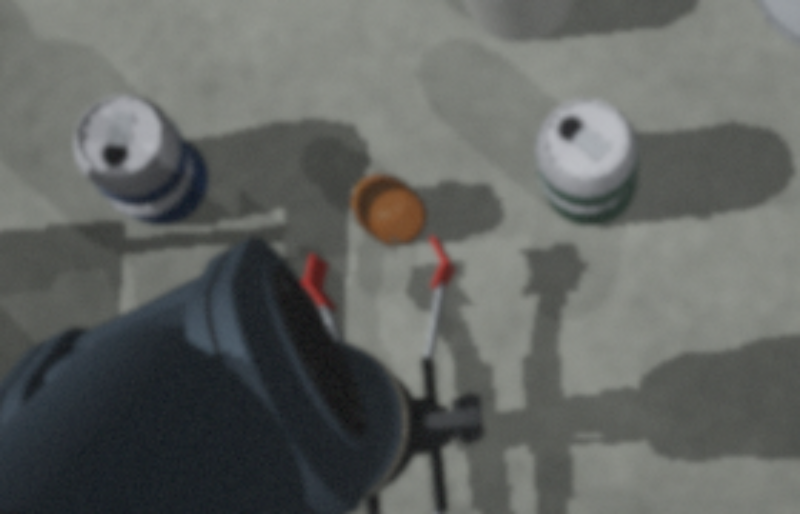

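The cups straddle the jar's line of approach, at (318,280) and (440,262) in the crop with the jar at (390,210). Both cans are well clear. I'll lower, then advance.

Request:
drive_tool([
  [[0,0,-1],[0,0,0]],
  [[0,0,-1.5],[0,0,0]],
  [[0,0,-1],[0,0,0]],
  [[0,0,-0.5],[0,0,0]],
  [[0,0,-0.4],[0,0,0]],
  [[0,0,0],[0,0,0]],
])

```text
time: 9.85
eef_pos: [0.4245, 0.1364, 0.015]
eef_rot: [-0.102, 1.569, 0.102]
ft_force: [0.6, 0.2, -0.8]
opening: 0.596
```

Request:
drive_tool([
  [[0.5,0.05,0],[0,0,0]],
  [[0.7,0.1,0],[0,0,0]],
  [[0.7,0.05,0],[0,0,0]],
  [[0.7,0.1,0],[0,0,0]],
  [[0.7,0.05,0],[0,0,0]],
  [[0.7,0.1,0],[0,0,0]],
  [[0.6,0.05,0],[0,0,0]],
  [[0.4,0,0],[0,0,0]],
  [[0,0,0],[0,0,0]],
])

```text
time: 10.75
eef_pos: [0.4752, 0.1414, 0.0152]
eef_rot: [-0.102, 1.568, 0.102]
ft_force: [-0.2, -0.5, -1.6]
opening: 0.6
```

```bash
python3 s.py g5 scene 320 210 160 120
```

```text
{'time': np.float64(10.75), 'joints': array([-0.3602,  0.6486, -0.0352,  2.1301,  0.0601,  0.3635,  1.2558]), 'eef_pos': array([0.4752, 0.1414, 0.0152]), 'eef_rot': array([-0.1016,  1.5681,  0.1016]), 'ft_force': array([-0.2267, -0.4514, -1.5554]), 'torque': array([ 0.0569, -0.0476,  0.0246]), 'opening': np.float64(0.5999)}
scene red [361.8 291.8] 40 [0.5851 0.1159 0.0379] min [0.567 0.11  0.027] max [0.601 0.122 0.045]
scene red [392.1 319.5] 92 [0.5781 0.2001 0.0287] min [0.558 0.181 0.   ] max [0.591 0.205 0.043]
scene amber [378.  304.4] 472 [0.5812 0.1605 0.0396] min [0.559 0.135 0.008] max [0.6   0.179 0.064]
top amber [235.7 233.8] 296 [0.5762 0.1515 0.0402] min [0.559 0.132 0.008] max [0.6   0.175 0.061]
```

View pics/g5.png

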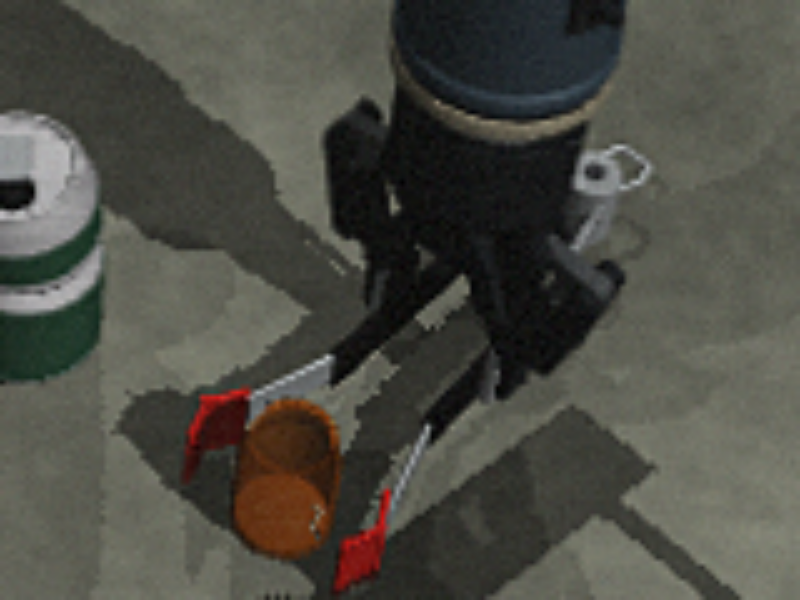

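The jar stands centrally between the two open cups, with the cups at (215,430) and (365,545) and the jar at (285,480) in the crop. I'll close in small steps.

Request:
drive_tool([
  [[0,0,0],[0,0,0]],
  [[0,0,0],[0,0,0]],
  [[0,0,0],[0,0,0]],
], gripper=0.5)

```text
time: 11.15
eef_pos: [0.4745, 0.1414, 0.0153]
eef_rot: [-0.102, 1.569, 0.102]
ft_force: [0.3, 0.3, -1.0]
opening: 0.504
```

Request:
drive_tool([
  [[0,0,0],[0,0,0]],
  [[0,0,0],[0,0,0]],
  [[0,0,0],[0,0,0]],
], gripper=0.57)

```text
time: 11.45
eef_pos: [0.4746, 0.1414, 0.0153]
eef_rot: [-0.102, 1.568, 0.102]
ft_force: [0.3, -1.0, -1.6]
opening: 0.428
```

```bash
python3 s.py g6
```

```text
{'time': np.float64(11.45), 'joints': array([-0.3606,  0.6482, -0.0352,  2.1311,  0.06  ,  0.3632,  1.2557]), 'eef_pos': array([0.4746, 0.1414, 0.0153]), 'eef_rot': array([-0.1019,  1.5684,  0.1018]), 'ft_force': array([ 0.3278, -1.0151, -1.5551]), 'torque': array([-0.0111, -0.0479, -0.0086]), 'opening': np.float64(0.4278)}
scene red [366. 297.] 15 [0.588  0.1319 0.0396] min [0.578 0.126 0.034] max [0.599 0.14  0.058]
scene red [386.6 316.8] 100 [0.5806 0.1873 0.0256] min [0.558 0.177 0.005] max [0.592 0.192 0.041]
scene amber [377.7 303.9] 463 [0.5813 0.1597 0.0408] min [0.558 0.132 0.009] max [0.6   0.184 0.063]
top amber [235.2 233.6] 313 [0.5765 0.1526 0.0399] min [0.559 0.13  0.009] max [0.6   0.184 0.061]
```

Request:
drive_tool([
  [[0,0,0],[0,0,0]],
  [[0,0,0],[0,0,0]],
], gripper=0.59)

```text
time: 11.75
eef_pos: [0.4747, 0.1414, 0.0153]
eef_rot: [-0.102, 1.568, 0.102]
ft_force: [0.0, -0.0, -0.4]
opening: 0.41
```

Request:
drive_tool([
  [[0,0,0],[0,0,0]],
  [[0,0,0],[0,0,0]],
], gripper=0.605)

```text
time: 11.95
eef_pos: [0.4747, 0.1413, 0.0153]
eef_rot: [-0.102, 1.568, 0.102]
ft_force: [-0.0, -0.4, -1.0]
opening: 0.398
```

Request:
drive_tool([
  [[0,0,0],[0,0,0]],
  [[0,0,0],[0,0,0]],
], gripper=0.615)

```text
time: 12.15
eef_pos: [0.4747, 0.1414, 0.0153]
eef_rot: [-0.102, 1.568, 0.102]
ft_force: [-0.3, 0.0, -1.4]
opening: 0.383
```

Request:
drive_tool([
  [[0,0,0],[0,0,0]],
  [[0,0,0],[0,0,0]],
], gripper=0.625)

```text
time: 12.35
eef_pos: [0.4747, 0.1414, 0.0153]
eef_rot: [-0.102, 1.568, 0.102]
ft_force: [0.6, 0.2, -1.6]
opening: 0.375
```

```bash
python3 s.py g7 scene 320 210 160 120
```

```text
{'time': np.float64(12.35), 'joints': array([-0.3606,  0.6482, -0.0353,  2.1311,  0.06  ,  0.3632,  1.2557]), 'eef_pos': array([0.4747, 0.1414, 0.0153]), 'eef_rot': array([-0.1019,  1.5684,  0.1019]), 'ft_force': array([ 0.619 ,  0.1744, -1.5594]), 'torque': array([ 0.0223, -0.0287,  0.0397]), 'opening': np.float64(0.3746)}
scene red [384.9 315.6] 101 [0.5812 0.1828 0.0253] min [0.558 0.175 0.003] max [0.593 0.187 0.041]
scene amber [378.1 303.8] 446 [0.5812 0.1605 0.0416] min [0.559 0.137 0.009] max [0.6   0.181 0.065]
top amber [233.9 233.8] 306 [0.5761 0.155  0.041 ] min [0.558 0.134 0.008] max [0.6   0.182 0.061]
```

View pics/g7.png

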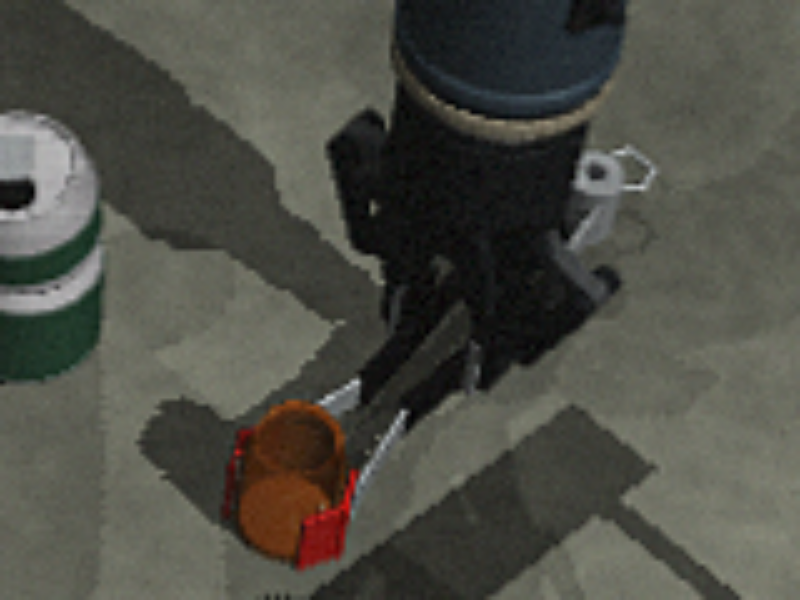

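The cups are nearly on the jar and the opening (0.375) still follows the command. I'll creep on in 0.006 steps.

Request:
drive_tool([
  [[0,0,0],[0,0,0]],
  [[0,0,0],[0,0,0]],
], gripper=0.631)

```text
time: 12.65
eef_pos: [0.4746, 0.1414, 0.0153]
eef_rot: [-0.102, 1.568, 0.102]
ft_force: [-0.4, -0.4, -1.0]
opening: 0.372
```

Request:
drive_tool([
  [[0,0,0],[0,0,0]],
  [[0,0,0],[0,0,0]],
], gripper=0.637)

```text
time: 12.85
eef_pos: [0.4747, 0.1415, 0.0154]
eef_rot: [-0.102, 1.568, 0.102]
ft_force: [-0.0, 1.0, 1.1]
opening: 0.371
```

Request:
drive_tool([
  [[0,0,0],[0,0,0]],
])

```text
time: 12.95
eef_pos: [0.4747, 0.1414, 0.0154]
eef_rot: [-0.102, 1.568, 0.102]
ft_force: [-0.3, -0.3, 0.3]
opening: 0.37
```

Contact: the opening stalled at 0.371 against a commanded 0.363. I'll do a small trial lift.

Request:
drive_tool([
  [[0,0,0.1],[0,0,0]],
  [[0,0,0.2],[0,0,0]],
  [[0,0,0.3],[0,0,0]],
  [[0,0,0.4],[0,0,0]],
  [[0,0,0.4],[0,0,0]],
  [[0,0,0.3],[0,0,0]],
  [[0,0,0.2],[0,0,0]],
  [[0,0,0.1],[0,0,0]],
  [[0,0,0],[0,0,0]],
])

```text
time: 13.85
eef_pos: [0.4747, 0.1414, 0.0354]
eef_rot: [-0.102, 1.568, 0.102]
ft_force: [-0.5, -0.5, -1.7]
opening: 0.372
```

```bash
python3 s.py g8 scene 320 210 160 120
```

```text
{'time': np.float64(13.85), 'joints': array([-0.3577,  0.6108, -0.0393,  2.1196,  0.0563,  0.412 ,  1.2591]), 'eef_pos': array([0.4747, 0.1414, 0.0354]), 'eef_rot': array([-0.1019,  1.5683,  0.1019]), 'ft_force': array([-0.473 , -0.4884, -1.6525]), 'torque': array([-0.0646,  0.054 ,  0.0424]), 'opening': np.float64(0.3724)}
scene red [385.6 310.5] 105 [0.5813 0.1827 0.0437] min [0.561 0.175 0.02 ] max [0.594 0.188 0.06 ]
scene amber [378.7 298.7] 468 [0.5818 0.1607 0.0603] min [0.558 0.137 0.023] max [0.6   0.181 0.084]
top amber [231.4 231.1] 431 [0.5793 0.1578 0.0507] min [0.558 0.134 0.017] max [0.6   0.181 0.079]
```

View pics/g8.png

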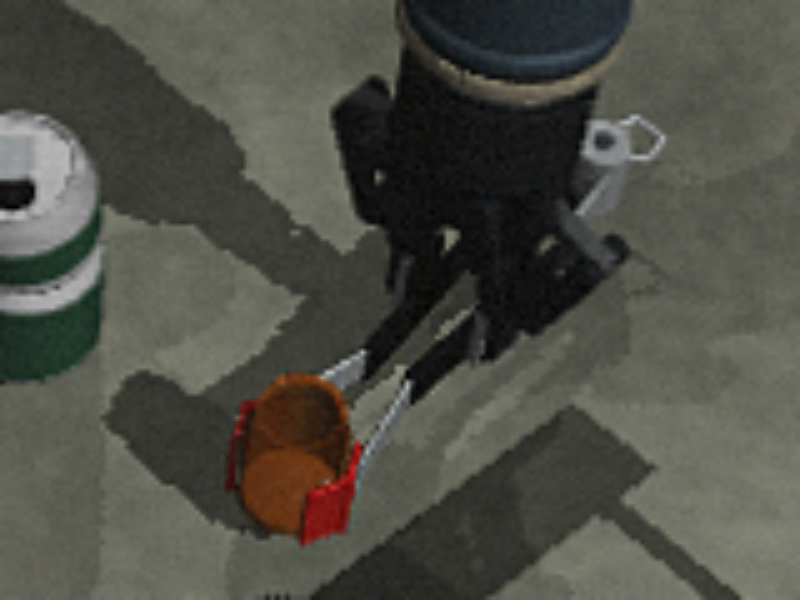

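The jar has risen about 20 mm with the cups and is still upright. I'll lift the rest smoothly.

Request:
drive_tool([
  [[0,0,0.2],[0,0,0]],
  [[0,0,0.5],[0,0,0]],
  [[0,0,0.9],[0,0,0]],
  [[0,0,1.2],[0,0,0]],
  [[0,0,1.2],[0,0,0]],
  [[0,0,1.2],[0,0,0]],
  [[0,0,1.2],[0,0,0]],
  [[0,0,1.2],[0,0,0]],
  [[0,0,1.2],[0,0,0]],
  [[0,0,1.2],[0,0,0]],
  [[0,0,1.2],[0,0,0]],
  [[0,0,1.2],[0,0,0]],
])

```text
time: 15.15
eef_pos: [0.4745, 0.1413, 0.1609]
eef_rot: [-0.102, 1.568, 0.102]
ft_force: [-0.7, -0.1, -2.7]
opening: 0.375
```

Request:
drive_tool([
  [[0,0,1],[0,0,0]],
  [[0,0,0.7],[0,0,0]],
  [[0,0,0.4],[0,0,0]],
  [[0,0,0.1],[0,0,0]],
  [[0,0,0],[0,0,0]],
  [[0,0,0],[0,0,0]],
  [[0,0,0],[0,0,0]],
  [[0,0,0],[0,0,0]],
])

```text
time: 15.95
eef_pos: [0.4745, 0.1414, 0.181]
eef_rot: [-0.102, 1.569, 0.102]
ft_force: [0.0, -1.2, -2.7]
opening: 0.368
```

```bash
python3 s.py g9 scene 200 130 320 240
```

```text
{'time': np.float64(15.95), 'joints': array([-0.3455,  0.3797, -0.0533,  1.9798,  0.028 ,  0.7834,  1.2858]), 'eef_pos': array([0.4745, 0.1414, 0.181 ]), 'eef_rot': array([-0.1021,  1.5689,  0.1018]), 'ft_force': array([ 0.0329, -1.2433, -2.6917]), 'torque': array([-0.0769,  0.0212,  0.0213]), 'opening': np.float64(0.3683)}
scene red [393.1 264.7] 149 [0.5813 0.1821 0.1882] min [0.558 0.174 0.166] max [0.594 0.186 0.204]
scene amber [385.4 251.7] 607 [0.5828 0.1613 0.2059] min [0.557 0.138 0.168] max [0.6   0.181 0.228]
top amber [210.9 213.2] 640 [0.5784 0.1577 0.1972] min [0.558 0.134 0.163] max [0.6   0.181 0.224]
```

View pics/g9.png

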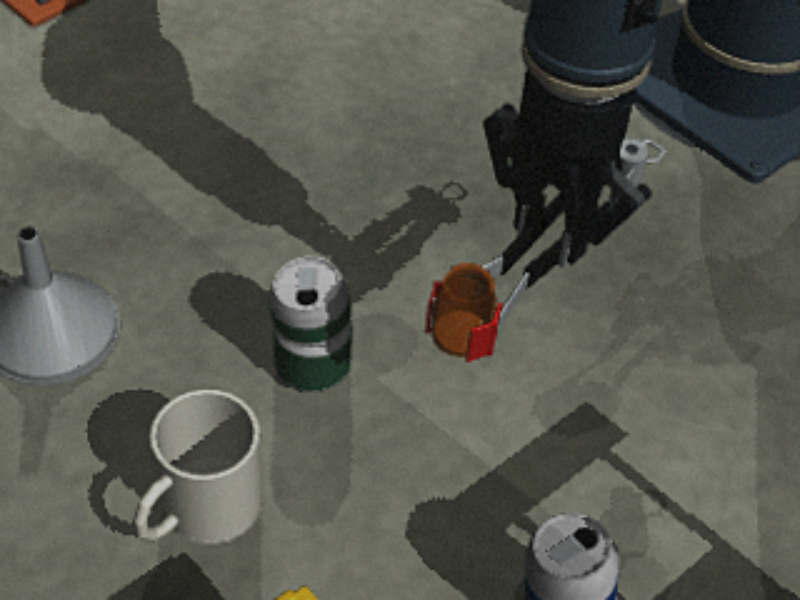

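The jar is held upright in the tongs, rim at about 0.226 m and underside at about 0.165 m. The cans, mug and funnel in view are standing as before. I'll wait briefly to check for creep, then hand in.

Request:
drive_tool([
  [[0,0,0],[0,0,0]],
  [[0,0,0],[0,0,0]],
  [[0,0,0],[0,0,0]],
  [[0,0,0],[0,0,0]],
  [[0,0,0],[0,0,0]],
  [[0,0,0],[0,0,0]],
  [[0,0,0],[0,0,0]],
  [[0,0,0],[0,0,0]],
])

```text
time: 16.85
eef_pos: [0.4746, 0.1414, 0.1813]
eef_rot: [-0.102, 1.568, 0.102]
ft_force: [0.3, 0.7, -3.0]
opening: 0.372
```

```bash
python3 s.py g10 && python3 - <<'E'
from h import *
z=np.load("g10.npz") if 0 else np.load("scene_g10.npz");W=cloud("scene",z["d"]);W0=cloud("scene",np.load("scene0.npz")["d"])
for n,(x,y) in dict(can_a=(.61,.32),can_b=(.605,.02),mug=(.755,.07),funnel=(.755,-.16)).items():
    f=lambda W:np.median(W[(abs(W[...,0]-x)<.08)&(abs(W[...,1]-y)<.07)&(W[...,2]>.06)&(W[...,2]<.13)],0).round(4)
    print(n,f(W0),f(W))
E
python3 -c "
from bench import order;print(order.sign_off())"
```

```text
{'time': np.float64(16.85), 'joints': array([-0.3455,  0.3792, -0.0533,  1.9796,  0.0279,  0.7835,  1.2857]), 'eef_pos': array([0.4746, 0.1414, 0.1813]), 'eef_rot': array([-0.1019,  1.5684,  0.1019]), 'ft_force': array([ 0.2515,  0.6921, -2.9645]), 'torque': array([-0.0442,  0.0826, -0.0153]), 'opening': np.float64(0.3721)}
scene red [393.1 264.5] 148 [0.5813 0.1821 0.1889] min [0.56  0.173 0.167] max [0.593 0.186 0.205]
scene amber [385.6 251.1] 576 [0.5823 0.1613 0.2072] min [0.558 0.138 0.166] max [0.6   0.18  0.229]
top amber [211.  213.1] 636 [0.5785 0.1575 0.1974] min [0.558 0.134 0.165] max [0.6   0.182 0.225]
can_a [0.6223 0.3277 0.108 ] [0.6222 0.3276 0.1078]
can_b [0.6133 0.0269 0.1065] [0.6136 0.027  0.1064]
mug [0.7557 0.0796 0.0821] [0.7558 0.0794 0.0821]
funnel [ 0.7642 -0.1552  0.0861] [ 0.7644 -0.1551  0.0848]
the job is handed in; nothing more can be done
None
```

The cracked jar is off the ledge, held upright in the tongs about 16 cm above the surface, and the job is handed in at 16.9 s. I took the tongs by their black grips, set the open tips around the jar where it stood, closed them in small steps until the gripper stalled on contact, and lifted.

- **Hold:** over the last second of waiting, neither the jar nor the tips sank. The tips had risen about 2 mm less than the gripper, roughly 1° of droop.
- **Surroundings:** both cans, the mug and the funnel measure within about 1 mm of where they started.
- **Not confirmed:** the squeeze on the glass can't be measured directly. I kept the grip command only about 0.8 mm past the point of contact, but that doesn't give a force. The last picture shows the jar whole and upright.

No check failed. The only push worth noting was about 11 N upward at the wrist when I first closed on the tongs, well below the limits.

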